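Swap drawers on the interlocked slide chest and fetch the slide case

TASK

The slide chest's interlock lets only one drawer be open at a time. Push the drawer that was left open (blue front) fully home, then pull the green-fronted drawer open as far as it goes, or nearly, and leave it open. Lift out the orange slide case that lies in it, keep it level, and set it gently, not dropped, lid up in the middle of the blue tray without disturbing the stain bottles.

Things in the scene. Friction and masses are not known exactly. Their poses are not given: they have to be found in the camera images.
- chest: white slide chest fixed on the table, 250 mm deep (x) x 400 wide (y) x 105 high. Origin: centre of its underside; front at -x, towards the robot. Two drawers side by side, centres 84.5 mm either side of its middle; either colour may be left or right. An inner pin locks a drawer shut while the other is more than about 8 mm open. A loose cardboard box 45 high stands on the rear half of its top
- drawer_a (a joint): opening of the blue-fronted drawer, m along the chest's -x: 0 shut flush, 0.165 at its stop; friction about 1.5 N, stays where left. Front 160 mm wide, 12 thick, top edge 92.5 above the table; box behind it 210 long, 130 wide, walls 6 thick, top edge 72.5 and inner floor (dark liner) 30.5 above the table. It starts open and holds a grey case, which stays in it.
- drawer_b (a joint): opening of the green-fronted drawer, m along the chest's -x: 0 shut flush, 0.165 at its stop; friction about 1.5 N, stays where left. Front 160 mm wide, 12 thick, top edge 92.5 above the table; box behind it 210 long, 130 wide, walls 6 thick, top edge 72.5 and inner floor (dark liner) 30.5 above the table. It starts shut and locked (1 to 2 mm of play); it holds the orange case.
- drawer_a_pull (a point): centre of the blue-fronted drawer's pull: black upright blade standing straight out from the middle of the front, 45 mm long (x), 14 thick (y), 36 high; this point is 22.5 mm off the front's face, 70.5 above the table, 34.5 below the chest's top. Pinch it from above across its thickness; 70 mm free on either side. Moves with the drawer; axes as the chest's: +x is the way the drawer shuts, z up
- drawer_b_pull (a point): centre of the green-fronted drawer's pull: black upright blade standing straight out from the middle of the front, 45 mm long (x), 14 thick (y), 36 high; this point is 22.5 mm off the front's face, 70.5 above the table, 34.5 below the chest's top. Pinch it from above across its thickness; 70 mm free on either side. Moves with the drawer; axes as the chest's: +x is the way the drawer shuts, z up
- case_center (a point): centre (half-way up) of the slide case: orange box, white lid that stays on, loose, 44 mm (its x) x 84 (its y) x 46 high (z), about 0.18 kg. It lies flat in the green drawer, long side across it, its centre 55 to 75 mm behind the front's rear face, within 10 mm of the drawer's middle line; unseen until the drawer is open. Grasp it from above across its 44 mm
- tray: shallow blue tray, fixed, 200 mm (x) x 150 (y) x 16 high, walls and floor 5 mm thick. Origin at the centre of its underside (its inner floor 5 mm above the table)
- stain1: Bystander. Leave it where it stands. Amber glass stain bottle with black cap, 52 mm across, 115 high; origin at the centre of its underside
- stain2: Bystander. Leave it where it stands. Green glass stain bottle with red cap, 52 mm across, 115 high; origin at the centre of its underside
- case: the same slide case; this origin lies at the centre of its underside, axes as for its centre point
Not all that is in view belongs to the job. Of the things like the tray, leave any that is brown or turquoise; of the rest the larger one is meant.

How it is judged (in metres and radians):
On the way, in this order (a step that is already met when the one before it is completed fails the run):
1. the blue drawer is pushed fully home (within 6 mm) with the green one still shut (value of joint drawer_a below 0.006 m and value of joint drawer_b below 0.015 m), for 0.2 s.
2. the green drawer is pulled open by more than 130 mm (value of joint drawer_b above 0.13 m), for 0.2 s.
At the end, for the whole second after the job is handed in: Blue drawer shut (within 6 mm), green drawer open by more than 130 mm, the orange case at rest, flat and lid up on the tray's floor, its centre within 35 mm of the tray's centre (value of joint drawer_a below 0.006 m and value of joint drawer_b above 0.13 m and horizontal distance between case_center and tray below 0.035 m and z of case_center in the frame of tray between 0.023 and 0.033 m and angle between case_center's own z axis and vertical below 0.1 rad and linear speed of case below 0.02 m/s); the robot touches nothing.
It fails at once if the case is dropped or thrown: it moves faster than 0.6 m/s with no finger on it (a fall of about 18 mm) (linear speed of case above 0.6 m/s and contact force between case and the fingers below 0.05 N).
It fails at once if the case is tipped by more than 35 degrees (angle between case_center's own z axis and vertical above 0.61 rad).
It fails at once if the amber stain bottle is moved by more than 40 mm (distance of stain1 from where it was at the start of the episode above 0.04 m).
It fails at once if the green stain bottle is moved by more than 40 mm (distance of stain2 from where it was at the start of the episode above 0.04 m).
It also fails if it takes over 72 s, if anything falls off the work surface, if the arm or the gripper's body presses on something with over 40 N, if the wrist force passes 120 N, or if a joint passes its speed limit or range.

ROBOT

A 6-joint arm with a two-finger parallel gripper is mounted at the origin on the work surface. World frame = base frame: x ahead of the robot, y to its left, z up, the work surface at z = 0. Lengths are in mm, angles in rad, forces in N, time in s.
With the tool pointing down it reaches from about 350 to 975 mm from the base axis. Payload 7.1 kg.
Tool frame: the origin (TCP) lies between the finger pads; the fingertips stand 19 mm ahead of it and the grasp point (between the pads) is the TCP (ctrl.tcp_to_tips is the distance from the TCP to the fingertips, in mm); z points along the fingers, y is the line along which they close (so a half turn about z gives the same grasp; the last joint's range is limited). The gripper opens to 88 mm and grips with 3 to 60 N. Pads are 20 mm wide; open, the fingers measure 115 mm over their backs; the gripper's body (75 mm by 178 mm) begins 61 mm behind the grasp point.
Start: joints at [-0.019, 0.423, 1.63, -0, 1.089, -0.019], TCP at [624.984, 0.026, 241.675] pointing down, gripper open.
Joint ranges: [-3, 3], [-0.9, 2.11], [0.09, 2.58], [-1.31, 4.45], [0.11, 2.69], [-2.54, 2.54]. Speed limits (rad/s): [2.39, 2.39, 3.01, 3.14, 3.14, 3.14].

INTERFACE

Orientations are given as a rotation vector (axis times angle).
In Python, from workcell import status, optics, ctrl gives the robot as it stands. The module is installed in compiled form; this text tells all that it offers.
- The arm moves only by the shell command python3 -m inch 'ROWS'. ROWS is JSON, a list that holds one entry, the list of rows, each a list of 7 numbers: the shift along the tool's x, y, z in mm, then the turn, a rotation vector about the tool's x, y, z in rad, then the opening in per cent of the stroke, from 0 (shut) to 100 (fully open). A call has 1 to 20 rows; each row is the pose to reach, as a shift and turn from the pose commanded when the call began, along the tool's axes at that moment; what a row does not reach only later rows make up. A row lasts 1/10 s, in which the tool goes at most 50 mm and 8.59 degrees, less where a joint would pass 70% of its speed; a pose out of reach is approached as far as the arm can. A call with a gripper value outside its range is refused whole. The fingers move at their own pace and stop on an object; the grip force is fixed at half the most. Time passes only in rows, so rows that repeat a pose let the fingers close. It gives the time, the measured TCP pose, the force, the opening and the grip force at its end, in the units of the state.
- status.get_obs(): the state, without advancing time (a new reading comes with each control period).
- optics.get_image(name): name is "scene" or "side" or "wrist"; returns a dict with "frame" (480x640x3 uint8, red, green, blue), "fx", "fy", "cx", "cy" (pixels), "rvec" (rotation vector, rad) and "tvec" (3), from world to camera coordinates, as OpenCV has them; the wrist camera has in their place "hand_eye" (4x4, takes a point from camera to tool coordinates, whose origin is the TCP and whose axes are the flange's). Camera axes: x right, y down, z forward; pixel columns grow to the right and rows downward; lengths in mm; the calibration is good to about 2 mm. A picture is of the moment at which its call begins: read the wrist's pose just before it. There is no depth.
- ctrl.close_job(): hands the job in; it is judged then, once.
The state is a dict: "t": time; "qpos": joint angles; "qvel": joint speeds; "joint_torque": joint torques, N m; "ee_pos": TCP position; "orientation": TCP orientation; "ft_force": force on the tool from outside, world axes, zero at the start; "moment": the same for the moment, N m; "width": finger opening in mm; "grasp_force": force on a finger pad.
Only numpy, scipy, OpenCV 4.12 (cv2) and the standard library are available. Lean on these libraries where they do the work, as an engineer would, in place of code of your own. Each camera call takes 0.05 s, during which the arm holds its last target. There are 200 camera calls.

## Working session

There is one attempt and no reset: what is moved stays moved. The work goes in short steps, Python scripts to look and compute and a shell command to move; the robot and the scene stay as the last step left them, time stands still between calls to the robot, and variables do not carry over. Pictures are saved under pics/ and viewed, at most 10 in all, crops included, and the job is handed in when it is done.

```bash
mkdir -p pics
python3 - <<'E'
from workcell import status, optics, ctrl
import cv2
print(status.get_obs())
for n in ("scene","side"):
    d=optics.get_image(n); cv2.imwrite(f"pics/{n}0.png",d["frame"][...,::-1])
    print(n,{k:v for k,v in d.items() if k!="frame"})
E
```

```text
{'t': 0.0, 'qpos': array([-1.89687636e-02,  4.23814871e-01,  1.63065985e+00,  1.58705160e-05,
        1.08858940e+00, -1.90063124e-02]), 'qvel': array([ 0.00020792, -0.00028353, -0.00019109, -0.00304113, -0.00077526,
        0.00165429]), 'joint_torque': array([ 1.28069914e-03, -5.44622147e+01, -2.73670936e+01,  6.42951974e-02,
        2.27214623e-02, -1.51321510e-04]), 'ee_pos': array([6.24492256e+02, 5.89616807e-02, 2.40929731e+02]), 'orientation': array([-2.22065121e+00, -2.22071823e+00,  1.58661831e-03]), 'ft_force': array([-0.00349324, -0.14290608, -0.53979484]), 'moment': array([-0.01264317,  0.01141349,  0.00812365]), 'grasp_force': 0.0, 'width': 87.76031278448241}
scene {'fx': 576.252888946155, 'fy': 576.252888946155, 'cx': 307.2117377764227, 'cy': 234.34549809403936, 'rvec': array([ 1.00083795,  2.33136912, -1.19501799]), 'tvec': array([ 255.73989258, -218.89614962, 1520.57739512])}
side {'fx': 569.5206895286797, 'fy': 569.5206895286797, 'cx': 322.14189860899893, 'cy': 247.1859751129282, 'rvec': array([ 2.43481635, -0.07804179,  0.02710754]), 'tvec': array([-495.81619496,  186.5054257 , 1257.09185936])}
```

View pics/scene0.png

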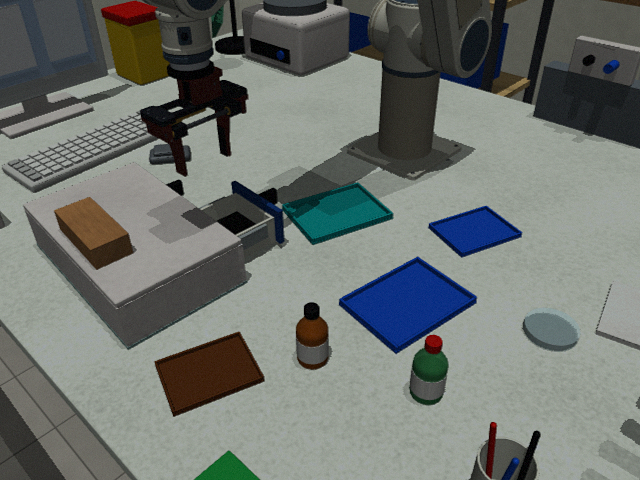

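View pics/side0.png

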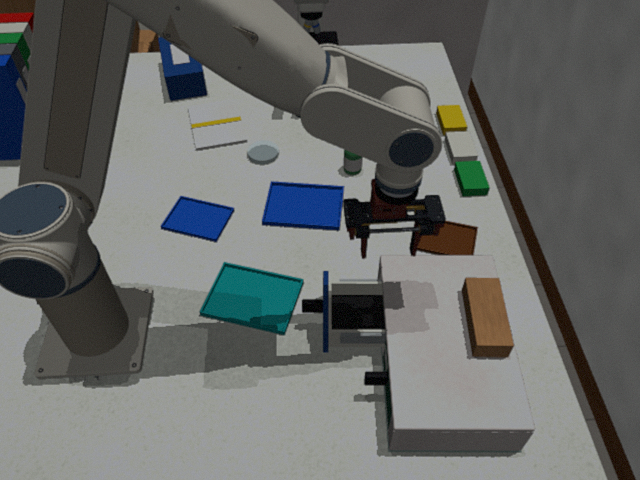

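The scene view shows the large blue tray at about (408,300), bottles at (312,340) and (428,375), and the chest at left. In the side view the blue drawer is open with its front at (325,310), its pull at (312,306), the green pull at (376,379), and the tray at (304,206).

```bash
cat > h.py <<'E'
from workcell import status, optics, ctrl
import cv2, numpy as np
def ray(d,uv,z):
    """pixel(s) -> world points on plane z (scene/side cameras)"""
    R=cv2.Rodrigues(d["rvec"])[0]; c=-R.T@d["tvec"]
    uv=np.atleast_2d(uv).astype(float)
    v=np.c_[(uv[:,0]-d["cx"])/d["fx"],(uv[:,1]-d["cy"])/d["fy"],np.ones(len(uv))]@R
    return c+v*((z-c[2])/v[:,2])[:,None]
def blobs(d,lo,hi,amin=60):
    hsv=cv2.cvtColor(d["frame"],cv2.COLOR_RGB2HSV)
    m=cv2.inRange(hsv,np.array(lo),np.array(hi))
    cs=cv2.findContours(m,cv2.RETR_EXTERNAL,cv2.CHAIN_APPROX_NONE)[0]
    return sorted([c for c in cs if cv2.contourArea(c)>amin],key=cv2.contourArea,reverse=True)
E
python3 - <<'E'
from h import *
np.set_printoptions(precision=1,suppress=True)
for n in ("side","scene"):
    d=optics.get_image(n)
    for c in blobs(d,(110,120,50),(128,255,255),150)[:5]:
        x,y,w,h=cv2.boundingRect(c)
        P=ray(d,c[:,0],16)[:,:2].astype(np.float32)
        print(n,"blue",(x,y,w,h),"z16 rect",cv2.minAreaRect(P))
    for c in blobs(d,(0,0,0),(180,255,28),60):
        x,y,w,h=cv2.boundingRect(c); print(n,"black",(x,y,w,h))
    if n=="side":
        print("chest top",ray(d,[(380,255),(493,255),(533,430),(388,432)],105))
        print("front top",ray(d,[(325,272),(325,350)],92.5))
        print("pulls",ray(d,[(303,306),(365,379)],88.5))
    else:
        print("chest top",ray(d,[(25,207),(117,303),(243,247),(143,165)],105))
        print("bottles base",ray(d,[(312,360),(428,395)],0), ray(d,[(312,306),(433,340)],115))
        print("front top",ray(d,[(233,182),(281,216)],92.5))
    im=cv2.resize(d["frame"][240:460,290:560] if n=="side" else d["frame"][150:360,10:300],None,fx=2.7,fy=2.7,interpolation=cv2.INTER_CUBIC)
    cv2.imwrite(f"pics/{n}c.png",im[...,::-1])
E
```

```text
side blue (262, 182, 82, 48) z16 rect ((470.2279052734375, 348.75604248046875), (159.8085174560547, 199.09165954589844), 80.76128387451172)
side blue (161, 196, 73, 46) z16 rect ((196.79098510742188, 319.445068359375), (120.3698959350586, 155.73281860351562), 69.1153793334961)
side blue (0, 60, 25, 100) z16 rect ((-416.8338623046875, 841.5191040039062), (70.30140686035156, 547.4994506835938), 16.508634567260742)
side black (344, 178, 102, 77)
side black (332, 295, 53, 34)
side black (365, 370, 26, 55)
side black (309, 32, 29, 12)
side black (303, 300, 20, 12)
side black (301, 12, 21, 9)
side black (68, 254, 34, 39)
chest top [[ 631.3   92.2  105. ]
 [ 881.2   76.   105. ]
 [ 848.3 -322.7  105. ]
 [ 593.1 -309.9  105. ]]
front top [[ 507.2   62.2   92.5]
 [ 494.2 -131.9   92.5]]
pulls [[ 455.3  -21.8   88.5]
 [ 566.2 -197.3   88.5]]
scene blue (339, 257, 138, 96) z16 rect ((475.73358154296875, 356.46099853515625), (158.255126953125, 209.52398681640625), 80.75935363769531)
scene blue (429, 206, 93, 51) z16 rect ((205.27325439453125, 329.9730224609375), (124.57122039794922, 162.18092346
[... 351 characters left out ...]
k (461, 20, 27, 51)
scene black (481, 0, 26, 92)
scene black (523, 0, 31, 103)
scene black (215, 0, 30, 54)
scene black (250, 38, 40, 26)
scene black (218, 211, 37, 23)
scene black (517, 431, 23, 49)
scene black (163, 47, 50, 17)
scene black (382, 61, 58, 17)
scene black (304, 303, 15, 17)
scene black (187, 0, 29, 10)
scene black (177, 27, 15, 18)
scene black (258, 188, 19, 16)
scene black (167, 180, 16, 15)
scene black (583, 55, 12, 11)
chest top [[ 853.9 -307.6  105. ]
 [ 876.8   76.5  105. ]
 [ 644.9  113.   105. ]
 [ 599.6 -278.   105. ]]
bottles base [[684.6 318.8   0. ]
 [613.4 497.7   0. ]] [[678.6 315.5 115. ]
 [611.7 490.9 115. ]]
front top [[499.5 -90.3  92.5]
 [519.3  78.7  92.5]]
```

View pics/sidec.png

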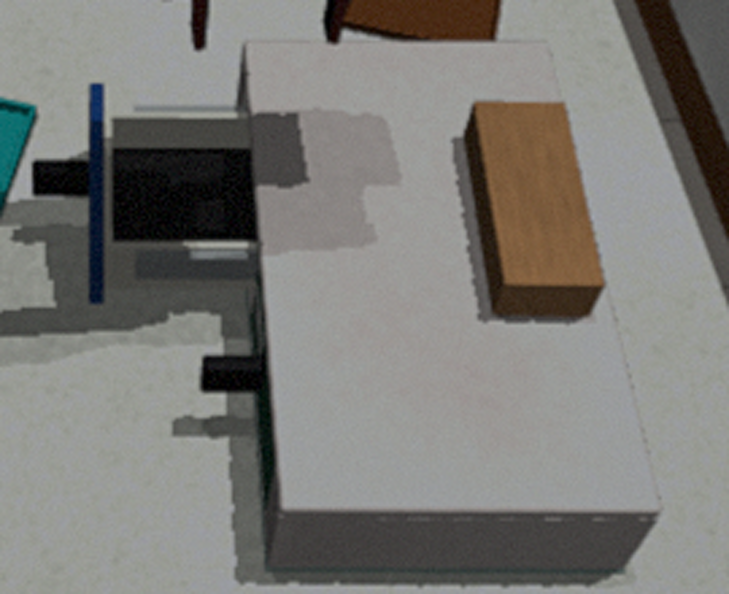

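The crop shows the chest's top corners (crop px /2.7 + (290,240)) at (381,255.6), (493,255.6), (533,429.5) and (394,429.5), and the blue pull's left end at (302.6, 299–312.5). The green pull's left end is at (364.8, 371–385).

Run:
```python
from h import *
np.set_printoptions(precision=1,suppress=True)
d=optics.get_image("side"); o=np.array([290,240]); f=lambda *p:np.array(p)/2.7+o
T=ray(d,f((246,42),(548,42),(657,511),(281,511)),105)
print("top",T,T.mean(0)); 
e=(T[0]-T[3])+(T[1]-T[2]); yaw=np.arctan2(-e[0],e[1]); e2=(T[1]-T[0])+(T[2]-T[3]);print("yaw",yaw,np.arctan2(e2[1],e2[0]))
for n,a,b in(("blue",(34,160),(34,196)),("green",(202,354),(202,391))):
    print(n,ray(d,f(a),88.5),ray(d,f(b),52.5))
print("front blue top far/near",ray(d,f((97,84)),92.5),ray(d,f((97,250)),92.5),"bottom near",ray(d,f((97,302)),12))
s=optics.get_image("scene")
print("scene pull blue top-front end", ray(s,[(274,188)],88.5), "green", ray(s,[(180,181)],88.5))
```

```text
top [[ 633.6   90.5  105. ]
 [ 880.7   74.5  105. ]
 [ 849.3 -321.4  105. ]
 [ 604.5 -305.7  105. ]] [ 742.  -115.5  105. ]
yaw -0.07617262312051505 -0.06438456414220176
blue [[455.2  -4.6  88.5]] [[453.8 -14.1  52.5]]
green [[ 567.7 -180.7   88.5]] [[ 568.5 -191.2   52.5]]
front blue top far/near [[509.4  64.5  92.5]] [[498.7 -92.2  92.5]] bottom near [[499.2 -89.8  12. ]]
scene pull blue top-front end [[452.8 -12.3  88.5]] green [[ 570.3 -184.6   88.5]]
```

Run:
```python
from h import *
d=optics.get_image("scene"); cv2.imwrite("pics/sc.png",cv2.resize(d["frame"][150:330,130:330],None,fx=3.2,fy=3.2,interpolation=cv2.INTER_CUBIC)[...,::-1])
```

```text
(no output)
```

View pics/sc.png

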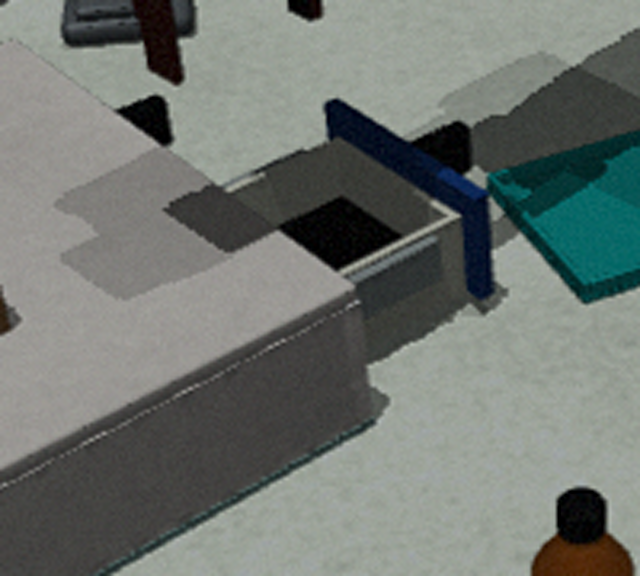

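The scene crop confirms the drawer layout: the blue front is open with its pull end at about (274,189) full-frame, and the shut green pull's end is at about (180,181). Chest yaw is about -0.07 and the blue pull's centre is about (477,-12). I'll move above it with a -1.5 turn, which makes tool x the opening direction.

```bash
python3 -m inch '[[[-12,-148,60,0,0,-1.5,100],[-12,-148,60,0,0,-1.5,100],[-12,-148,60,0,0,-1.5,100],[-12,-148,60,0,0,-1.5,100],[-12,-148,60,0,0,-1.5,100],[-12,-148,60,0,0,-1.5,100],[-12,-148,60,0,0,-1.5,100],[-12,-148,60,0,0,-1.5,100],[-12,-148,60,0,0,-1.5,100],[-12,-148,60,0,0,-1.5,100],[-12,-148,60,0,0,-1.5,100],[-12,-148,60,0,0,-1.5,100]]]'
python3 - <<'E'
from h import *
o=status.get_obs(); d=optics.get_image("wrist"); print(o["ee_pos"],o["orientation"],d["hand_eye"],d["fx"],d["cx"],d["cy"])
cv2.imwrite("pics/w1.png",d["frame"][...,::-1])
E
```

```text
t: 1.55
ee_pos: [477.0, -12.0, 181.7]
orientation: [0.118, 3.139, 0.0]
ft_force: [-0.1, -0.2, -0.3]
width: 88.0
grasp_force: 0.0
[477.00872846 -11.96192133 181.73542085] [1.17608094e-01 3.13927744e+00 4.51527999e-05] [[ 2.63880135e-04 -9.53115558e-01 -3.02606450e-01  8.24709525e+01]
 [ 9.99999959e-01  2.86142308e-04 -2.92345411e-05  3.85953373e-01]
 [ 1.14452404e-04 -3.02606430e-01  9.53115594e-01 -1.42586410e+02]
 [ 0.00000000e+00  0.00000000e+00  0.00000000e+00  1.00000000e+00]] 419.76749683328666 313.51591489449777 238.87006861885138
```

View pics/w1.png

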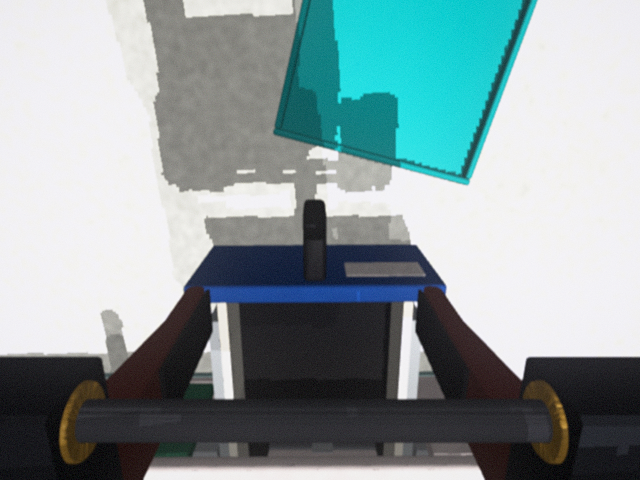

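The wrist view shows the blade centred between the fingers at column 314, with the front edge square to the tool. I'll go down and grip.

```bash
python3 -m inch '[[[0,0,40,0,0,0,100],[0,0,80,0,0,0,100],[0,0,110,0,0,0,100],[0,0,110,0,0,0,100],[0,0,110,0,0,0,0],[0,0,110,0,0,0,0],[0,0,110,0,0,0,0],[0,0,110,0,0,0,0],[0,0,110,0,0,0,0],[0,0,110,0,0,0,0],[0,0,110,0,0,0,0],[0,0,110,0,0,0,0]]]'
```

```text
t: 2.8
ee_pos: [477.0, -12.0, 71.7]
orientation: [0.111, 3.14, 0.0]
ft_force: [-0.4, 0.9, -0.2]
width: 27.2
grasp_force: 0.0
```

```bash
python3 -m inch '[[[0,0,0,0,0,0,0],[0,0,0,0,0,0,0],[0,0,0,0,0,0,0],[0,0,0,0,0,0,0],[-10,0,0,0,0,0,0],[-30,0,0,0,0,0,0],[-50,0,0,0,0,0,0],[-70,0,0,0,0,0,0],[-90,0,0,0,0,0,0],[-105,0,0,0,0,0,0],[-112,0,0,0,0,0,0],[-112,0,0,0,0,0,0]]]'
```

```text
t: 4.0
ee_pos: [589.9, -19.2, 71.6]
orientation: [0.111, 3.139, 0.001]
ft_force: [1.8, 6.1, 1.1]
width: 14.0
grasp_force: 30.0
```

```bash
python3 -m inch '[[[-3,0,0,0,0,0,0],[-6,0,0,0,0,0,0],[-9,0,0,0,0,0,0],[-10,0,0,0,0,0,0],[-11,0,0,0,0,0,0],[-12,0,0,0,0,0,0],[-12,0,0,0,0,0,0]]]'
```

```text
t: 4.7
ee_pos: [600.4, -20.0, 71.6]
orientation: [-0.111, -3.139, -0.001]
ft_force: [-0.2, 4.6, 1.8]
width: 13.9
grasp_force: 30.0
```

```bash
python3 -m inch '[[[-1,0,0,0,0,0,0],[-2,0,0,0,0,0,0],[-3,0,0,0,0,0,0],[-4,0,0,0,0,0,0],[-4,0,0,0,0,0,0]]]'
```

```text
t: 5.2
ee_pos: [603.2, -20.2, 71.6]
orientation: [-0.111, -3.136, -0.001]
ft_force: [-6.0, 4.5, 5.7]
width: 14.3
grasp_force: 30.0
```

```bash
python3 -m inch '[[[-2,0,0,0,0,0,0],[-3,0,0,0,0,0,0],[-3,0,0,0,0,0,0],[-3,0,0,0,0,0,0]]]'
python3 - <<'E'
from h import *
d=optics.get_image("side")
cv2.imwrite("pics/s2.png",cv2.resize(d["frame"][230:440,280:550],None,fx=2.7,fy=2.7,interpolation=cv2.INTER_CUBIC)[...,::-1])
E
```

```text
t: 5.6
ee_pos: [603.5, -20.2, 71.5]
orientation: [-0.11, -3.131, -0.002]
ft_force: [-13.2, 6.5, 13.5]
width: 13.6
grasp_force: 30.0
```

View pics/s2.png

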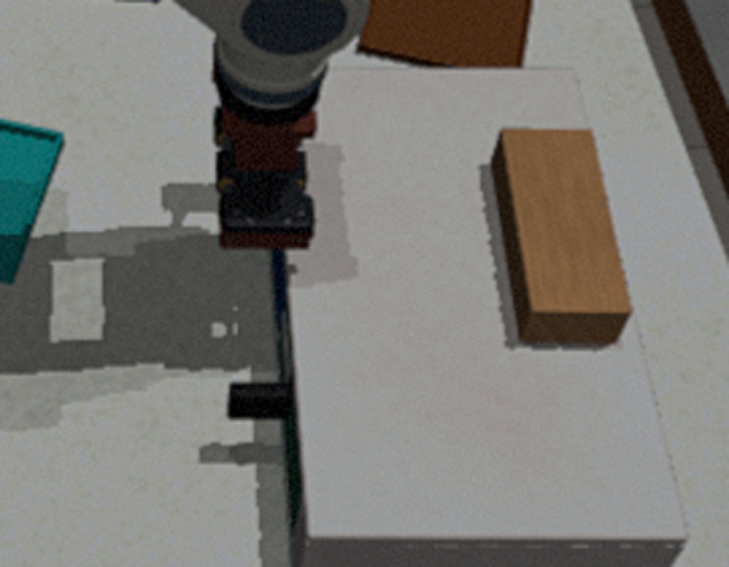

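The blue front is flush with the chest and the stop is felt at 13 N. I'll release, rise, shift to the green pull and grip it.

```bash
python3 -m inch '[[[3,0,0,0,0,0,0],[3,0,0,0,0,0,100],[3,0,0,0,0,0,100],[3,0,0,0,0,0,100],[3,0,0,0,0,0,100],[3,0,-40,0,0,0,100],[3,0,-70,0,0,0,100],[3,-45,-70,0,0,0,100],[3,-90,-70,0,0,0,100],[3,-135,-70,0,0,0,100],[3,-169,-70,0,0,0,100],[3,-169,-70,0,0,0,100]]]'
python3 - <<'E'
from h import *
d=optics.get_image("wrist")
f=d["frame"]; 
for r in (215,235,255): 
    g=f[r].max(1); k=np.where(g<60)[0]; k=k[(k>230)&(k<400)]; print(r,k.min() if len(k) else 0,k.max() if len(k) else 0,len(k))
cv2.imwrite("pics/w2.png",f[...,::-1])
E
```

```text
t: 6.85
ee_pos: [592.5, -193.7, 141.8]
orientation: [0.118, 3.138, -0.002]
ft_force: [-0.3, -0.5, -0.2]
width: 87.5
grasp_force: 0.0
215 312 332 21
235 310 336 27
255 310 337 28
```

View pics/w2.png

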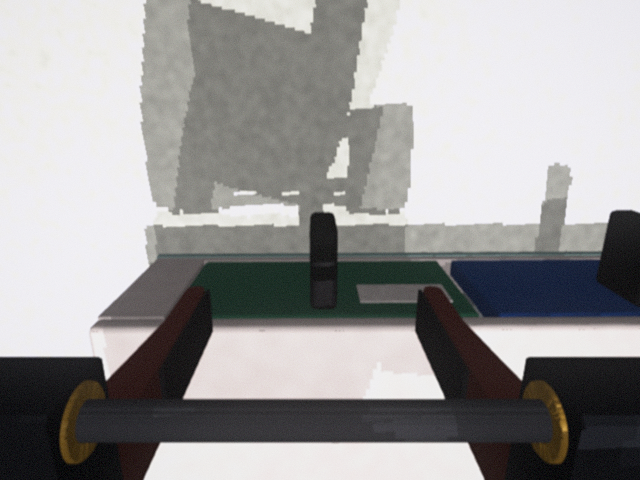

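The wrist view shows the green pull at column 323, so the tool needs about +4.8 mm in tool y. I'll correct, descend and grip.

```bash
python3 -m inch '[[[2,4.8,0,0,0,0,100],[2,4.8,35,0,0,0,100],[2,4.8,70,0,0,0,100],[2,4.8,70,0,0,0,0],[2,4.8,70,0,0,0,0],[2,4.8,70,0,0,0,0],[2,4.8,70,0,0,0,0],[2,4.8,70,0,0,0,0],[2,4.8,70,0,0,0,0],[2,4.8,70,0,0,0,0],[2,4.8,70,0,0,0,0],[2,4.8,70,0,0,0,0],[2,4.8,70,0,0,0,0],[2,4.8,70,0,0,0,0],[2,4.8,70,0,0,0,0]]]'
```

```text
t: 8.4
ee_pos: [590.8, -188.5, 71.7]
orientation: [0.111, 3.139, -0.007]
ft_force: [-3.0, -19.6, -1.5]
width: 14.0
grasp_force: 30.0
```

```bash
python3 -m inch '[[[0,-2,0,0,0,0,0],[5,-2,0,0,0,0,0],[20,-2,0,0,0,0,0],[40,-2,0,0,0,0,0],[60,-2,0,0,0,0,0],[80,-2,0,0,0,0,0],[100,-2,0,0,0,0,0],[120,-2,0,0,0,0,0],[140,-2,0,0,0,0,0],[152,-2,0,0,0,0,0],[158,-2,0,0,0,0,0],[158,-2,0,0,0,0,0]]]'
```

```text
t: 9.6
ee_pos: [433.4, -177.7, 71.9]
orientation: [0.111, 3.137, -0.005]
ft_force: [-2.9, -17.2, -6.6]
width: 14.1
grasp_force: 30.0
```

```bash
python3 -m inch '[[[3,0,0,0,0,0,0],[5,0,0,0,0,0,0],[5,0,0,0,0,0,0],[5,0,0,0,0,0,100],[5,0,0,0,0,0,100],[5,0,0,0,0,0,100],[5,0,0,0,0,0,100],[5,0,-40,0,0,0,100],[5,0,-80,0,0,0,100],[5,0,-120,0,0,0,100]]]'; python3 -m inch '[[[-99,0,0,0,0,1.571,72],[-99,0,0,0,0,1.571,72],[-99,0,0,0,0,1.571,72],[-99,0,0,0,0,1.571,72],[-99,0,0,0,0,1.571,72],[-99,0,0,0,0,1.571,72],[-99,0,0,0,0,1.571,72],[-99,0,0,0,0,1.571,72],[-99,0,0,0,0,1.571,72],[-99,0,0,0,0,1.571,72],[-99,0,0,0,0,1.571,72],[-99,0,0,0,0,1.571,72]]]'
python3 - <<'E'
from h import *
o=status.get_obs();d=optics.get_image("wrist");cv2.imwrite("pics/w3.png",d["frame"][...,::-1])
s=optics.get_image("side")
for c in blobs(s,(5,120,40),(20,255,255),100): print("side orange",cv2.boundingRect(c))
cv2.imwrite("pics/s3.png",s["frame"][...,::-1])
E
```

```text
t: 10.6
ee_pos: [427.8, -174.7, 192.7]
orientation: [-0.111, -3.138, -0.001]
ft_force: [0.4, 0.3, 0.1]
width: 66.5
grasp_force: 0.0
t: 11.8
ee_pos: [526.9, -181.8, 191.6]
orientation: [-2.299, -2.141, 0.0]
ft_force: [0.4, -0.1, -0.6]
width: 63.2
grasp_force: 0.0
side orange (465, 278, 48, 79)
side orange (413, 216, 64, 39)
side orange (332, 396, 23, 8)
side orange (380, 187, 17, 17)
```

View pics/w3.png

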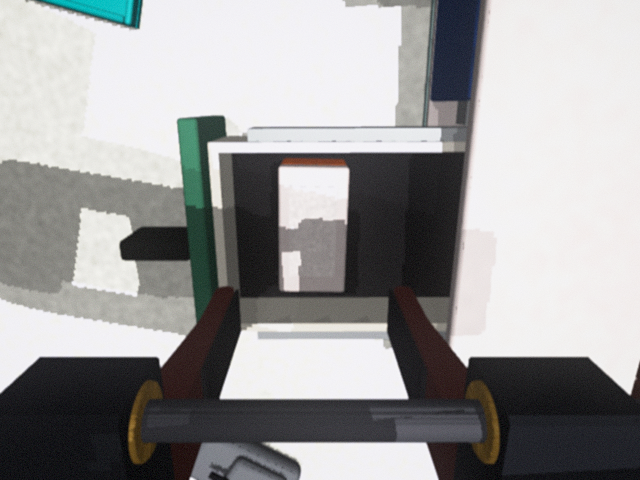

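The wrist view shows the white lid with corners at about (280,167), (349,167), (346,292) and (280,291). The green drawer is open and the blue front is flush.

Run:
```python
from h import *
from scipy.spatial.transform import Rotation as Ro
np.set_printoptions(precision=3,suppress=True)
o=status.get_obs();d=optics.get_image("wrist");H=d["hand_eye"]
uv=np.array([(280,167),(349,167),(346,292),(280,291)],float)
v=np.c_[(uv[:,0]-d["cx"])/d["fx"],(uv[:,1]-d["cy"])/d["fy"],np.ones(4)]@H[:3,:3].T
zt=o["ee_pos"][2]-76.5
P=H[:3,3]+v*((zt-H[2,3])/v[:,2])[:,None]
print(P,P.mean(0)); c=P.mean(0); c[2]=0
R=Ro.from_rotvec(o["orientation"])
print("case world",o["ee_pos"]+R.apply(c), R.as_matrix())
```

```text
[[ 48.194 -19.334 115.098]
 [ 48.202  22.814 115.098]
 [-35.256  22.956 115.098]
 [-34.527 -21.309 115.098]] [  6.653   1.282 115.098]
case world [ 528.703 -175.363  191.598] [[ 0.069  0.998 -0.   ]
 [ 0.998 -0.069  0.   ]
 [ 0.    -0.    -1.   ]]
```

```bash
python3 -m inch '[[[6.7,1.3,20,0,0,0,72],[6.7,1.3,60,0,0,0,72],[6.7,1.3,95,0,0,0,72],[6.7,1.3,120,0,0,0,72],[6.7,1.3,134,0,0,0,72],[6.7,1.3,134,0,0,0,72],[6.7,1.3,134,0,0,0,0],[6.7,1.3,134,0,0,0,0],[6.7,1.3,134,0,0,0,0],[6.7,1.3,134,0,0,0,0],[6.7,1.3,134,0,0,0,0],[6.7,1.3,134,0,0,0,0],[6.7,1.3,134,0,0,0,0]]]'
```

```text
t: 13.25
ee_pos: [529.4, -175.8, 59.0]
orientation: [2.298, 2.14, 0.001]
ft_force: [-1.5, 0.1, 7.1]
width: 44.1
grasp_force: 30.0
```

```bash
python3 -m inch '[[[0,0,-5,0,0,0,0],[0,0,-15,0,0,0,0],[0,0,-30,0,0,0,0],[0,0,-50,0,0,0,0],[0,0,-70,0,0,0,0],[0,0,-95,0,0,0,0],[0,0,-120,0,0,0,0],[0,0,-135,0,0,0,0],[0,0,-140,0,0,0,0]]]'
python3 - <<'E'
from h import *
d=optics.get_image("side");cv2.imwrite("pics/s4.png",d["frame"][...,::-1])
E
```

```text
t: 14.15
ee_pos: [529.9, -175.9, 200.7]
orientation: [2.296, 2.139, 0.003]
ft_force: [0.8, -0.7, -1.6]
width: 43.5
grasp_force: 30.0
```

View pics/s4.png

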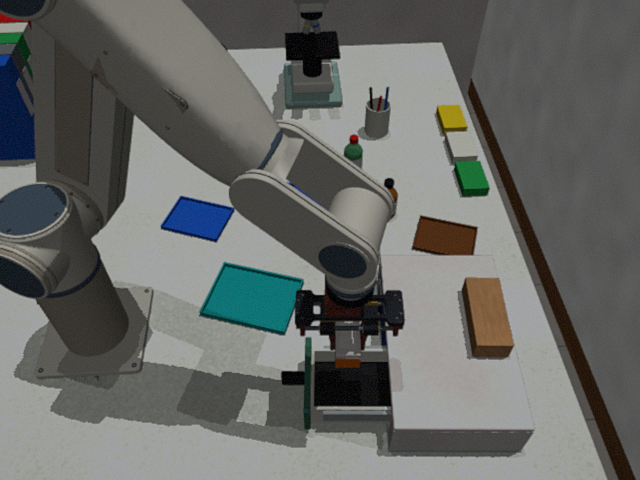

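The side view shows the case held level at (350,345), above the open green drawer (front at x≈308), with the bottles at (353,150) and (389,197). I'll carry it to above the tray.

```bash
python3 -m inch '[[[15,-3,0,0,0,0,0],[45,-8,0,0,0,0,0],[80,-14,0,0,0,0,0],[120,-21,0,0,0,0,0],[160,-28,0,0,0,0,0],[200,-35,0,0,0,0,0],[240,-42,0,0,0,0,0],[280,-49,0,0,0,0,0],[320,-56,0,0,0,0,0],[360,-63,0,0,0,0,0],[400,-70,0,0,0,0,0],[440,-77,0,0,0,0,0],[475,-84,0,0,0,0,0],[505,-89,0,0,0,0,0],[518,-92,0,0,0,0,0],[523,-92,0,0,0,0,0],[523,-92,0,0,0,0,0],[523,-92,0,0,0,0,0]]]'
python3 - <<'E'
from h import *
d=optics.get_image("scene");cv2.imwrite("pics/sc5.png",d["frame"][...,::-1])
E
```

```text
t: 16.0
ee_pos: [474.0, 351.5, 197.3]
orientation: [2.3, 2.14, -0.002]
ft_force: [-0.5, 0.1, 0.0]
width: 44.2
grasp_force: 30.0
```

View pics/sc5.png

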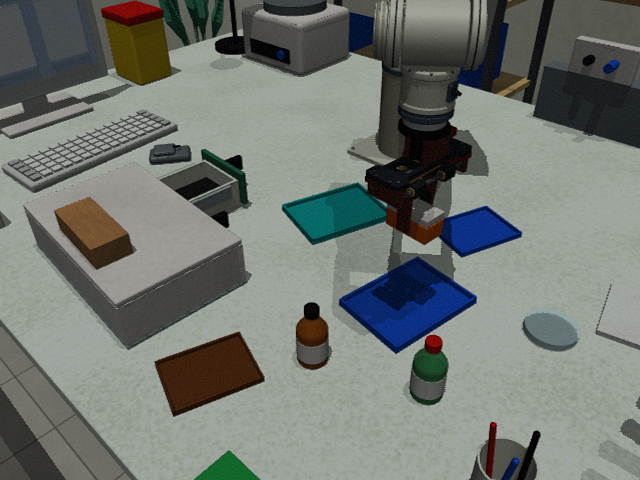

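The scene view shows the case held level above the tray, with its shadow in the middle of the tray at about (405,290). Both bottles are untouched. I'll lower it.

```bash
python3 -m inch '[[[0,0,10,0,0,0,0],[0,0,30,0,0,0,0],[0,0,55,0,0,0,0],[0,0,80,0,0,0,0],[0,0,105,0,0,0,0],[0,0,125,0,0,0,0],[0,0,140,0,0,0,0],[0,0,150,0,0,0,0],[0,0,156,0,0,0,0],[0,0,159,0,0,0,0],[0,0,159,0,0,0,0]]]'
```

```text
t: 17.15
ee_pos: [474.4, 352.8, 38.9]
orientation: [2.299, 2.141, 0.001]
ft_force: [-0.1, -0.5, -2.2]
width: 43.8
grasp_force: 30.0
```

```bash
python3 -m inch '[[[0,0,1,0,0,0,0],[0,0,2,0,0,0,0],[0,0,3,0,0,0,0],[0,0,4,0,0,0,0],[0,0,5,0,0,0,0],[0,0,6,0,0,0,0],[0,0,6,0,0,0,0]]]'
```

```text
t: 17.85
ee_pos: [474.2, 352.7, 33.5]
orientation: [2.299, 2.141, 0.0]
ft_force: [-2.7, -2.0, 7.2]
width: 43.8
grasp_force: 30.0
```

Contact is felt at the expected height (Fz 7 N up). I'll release gently and rise.

```bash
python3 -m inch '[[[0,0,0,0,0,0,60],[0,0,0,0,0,0,70],[0,0,0,0,0,0,75],[0,0,0,0,0,0,75],[0,0,0,0,0,0,75],[0,0,-10,0,0,0,75],[0,0,-40,0,0,0,75],[0,0,-80,0,0,0,75],[0,0,-120,0,0,0,75],[-40,0,-150,0,0,0,75],[-80,0,-160,0,0,0,75],[-120,0,-160,0,0,0,75],[-120,0,-160,0,0,0,75]]]'
python3 - <<'E'
from h import *
d=optics.get_image("scene");cv2.imwrite("pics/sc6.png",d["frame"][...,::-1])
print(status.get_obs()["ft_force"])
for c in blobs(d,(110,120,50),(128,255,255),150)[:1]: print("tray",cv2.boundingRect(c))
E
```

```text
t: 19.15
ee_pos: [464.7, 229.4, 193.8]
orientation: [2.302, 2.138, -0.001]
ft_force: [-0.4, 0.3, 0.1]
width: 65.6
grasp_force: 0.0
[-0.262701    0.85617171  0.92620872]
tray (339, 257, 138, 96)
```

View pics/sc6.png

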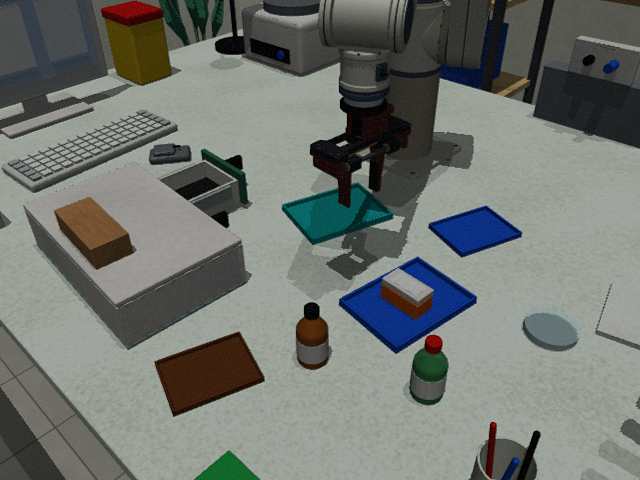

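The scene view shows the case lid up in the middle of the tray at (407,293), the green drawer open, the blue one shut and the bottles in place.

```bash
python3 -c "from workcell import ctrl; print(ctrl.close_job())"
```

```text
the job is handed in; nothing more can be done
None
```

The job is handed in (no verdict was returned): in the last picture the blue drawer is shut, the green one is open about 160 mm, the orange case lies lid up in the middle of the blue tray and the bottles stand untouched; I viewed 11 pictures, one over the limit of 10.

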